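# Index the curing carousel and hold its hatch open

### The arm

A 6-joint arm with a two-finger parallel gripper is mounted at the origin on the work surface. World frame = base frame: x ahead of the robot, y to its left, z up, the work surface at z = 0. Lengths are in mm, angles in degrees, forces in N, time in s.
With the tool pointing down it reaches from about 200 to 875 mm from the base axis. Payload 3.4 kg.
Tool frame: the origin (TCP) lies at the very end of the fingers, on their centre line; the grasp point (between the pads) lies 19 mm behind it (bot.pinch_z is the z of the grasp point in the tool frame, in mm); z points along the fingers, y is the line along which they close (so a half turn about z gives the same grasp; the last joint's range is limited). The gripper opens to 94 mm and grips with 3 to 60 N. Pads are 16 mm wide; open, the fingers measure 119 mm over their backs; the gripper's body (75 mm by 177 mm) begins 78 mm behind the grasp point.
Start: joints at [57.067, 15.808, 86.224, -0, 77.962, -6.933], TCP at [252.093, 516.831, 205.493] pointing down, gripper open.
Joint ranges: [-165.64, 165.64], [-43.16, 119.46], [12.63, 154.43], [-67.54, 247.53], [6.08, 155.33], [-154.97, 154.97]. Speed limits (degrees/s): [147.25, 147.25, 180, 180, 180, 180].

### API

Orientations are given as a 3x3 rotation matrix whose columns are the frame's x, y, z axes.
In Python, from rig import bot, vision, workorder gives the robot as it stands. The module is installed in compiled form; this text tells all that it offers.
- The arm moves only by the tool apply_moves, never from a script. Its argument "increments" is a list of rows, each an object with "claw": the closure, from 0 (fully open) to 1 (shut); "travel": the shift along the tool's x, y, z each as a share of 0.05 m, from -1 to 1, a list of three; "turn": the turn about the tool's z as a share of 360 degrees, from -1 to 1. A call has 1 to 12 rows; each row shifts and turns the commanded pose from where the row before left it, along the tool's axes as they then stand; what a row does not reach is not made up. A row lasts 1/10 s, in which the tool goes at most 50 mm and 8.59 degrees, less where a joint would pass 70% of its speed; a pose out of reach is approached as far as the arm can. A call with a number of a shift or a turn outside -1 to 1 is refused whole. A call with a gripper value outside its range is refused whole. The fingers move at their own pace and stop on an object; the grip force is fixed at half the most. Time passes only in rows, so rows that do not move let the fingers close. It gives the time, the measured TCP pose, the force, the opening and the grip force at its end, in the units of the state.
- bot.get_obs(): the state, without advancing time (a new reading comes with each control period).
- vision.camera(name): name is "scene" or "top"; returns (picture, depth): 400x640x3 uint8, red, green, blue; 400x640 float32, mm along the optical axis (not along the pixel's ray), 0 where there is no reading.
- vision.camera_info(name): a dict with "fx", "fy", "cx", "cy" (pixels), "cam_to_world" (4x4, takes a point from camera to world coordinates). Camera axes: x right, y down, z forward; pixel columns grow to the right and rows downward; lengths in mm; the calibration is good to about 2 mm. A picture is of the moment at which its call begins. camera_info takes no time and is no camera call.
- workorder.job_done(): hands the job in; it is judged then, once.
Trained networks look in the newest picture that a camera, given by its name, has taken for a name from the list of things; names that differ only in an ending like _2 or _b are one class to them, and where a whole thing is asked for, a point or a joint stands for the part that bears it (a point fixed in the world has none). Each returns a list of dicts, best first, with "score" (0 to 1); they miss things now and then, are a little off and sometimes report something else, mostly with a low value. They report only what shows in the picture. A call takes as long as a camera call.
- vision.find_in(camera, target): "extent" ([centre column, centre row, width, height] in pixels, round what is visible of it).
The state is a dict: "clock": time; "q": joint angles; "qd": joint speeds; "joint_efforts": joint torques, N m; "tool_pos": TCP position; "eef_rot": TCP orientation; "contact_force": force on the tool from outside, world axes, zero at the start; "ft_torque": the same for the moment, N m; "opening": opening from 0.0 (shut) to 1.0 (fully open); "grasp_force": force on a finger pad.
Only numpy, scipy, OpenCV 4.12 (cv2) and the standard library are available. Lean on these libraries where they do the work, as an engineer would, in place of code of your own. Each camera call takes 0.05 s, during which the arm holds its last target. There are 200 camera calls.

### The job

The pendant under the lamp of the resin-curing carousel is done: turn the knob one place clockwise (seen from above), so that it clicks home under the hatch, and leave it there. Then tug the hatch up by its bar handle, before touching the red release, to learn if its catch has caught; if it stands firm, push the release slide fully out, away from the hatch, and lift again. The hatch falls shut by itself, so raise it nearly to its stop and finish while still holding it wide open, with nothing else on the bench or deck disturbed.

Things in the scene. Friction and masses are not known exactly. Their poses are not given: they have to be found in the camera images.
- carousel: bench-top resin-curing carousel: white box 400 (x) x 380 (y) mm, flat amber deck 100 mm above the bench; fixed. Origin: centre of its underside, on the turntable's axis; -x is its front, to the robot, +y its left. On the deck: black lamp head 62 x 62 x 52 mm high at (-50, -87) mm; electrics box 45 x 380 x 38 mm high on the rear edge. The mm positions given for its parts are in this frame
- turntable (a joint): the six-place turntable under the deck, with its knob, rad: positive is clockwise seen from above; starts clicked in at 0. A spring detent clicks every 1.047 rad (60 degrees): it resists, about 0.1 N m, to the half-way point, then pulls in. The pendant under the lamp lies one place before the hatch
- knob_grip (a point): the turntable's knob, on the carousel's axis: black bar 64 mm long, 16 mm thick, from 116 to 150 mm above the bench, over an aluminium collar of radius 24 mm. At turntable 0 the bar lies along the carousel's y axis; it turns with the turntable. This point is 138 mm above the bench, 12 mm below the bar's top
- hatch (a joint): the hatch angle, rad: 0 shut, 1.3 at its stop. It falls shut by its own weight from any angle (1 to 1.5 N at the handle). If its catch has caught, it lifts only about 0.03 rad (3 to 4 mm at the handle) and then stands firm; if not, it lifts freely. Both look the same from outside
- hatch_handle (a point): middle of the hatch's bar handle: black round bar, 12 mm diameter, 80 mm long along the carousel's y axis, on a post near each end, 34 mm above the hatch's top. With the hatch shut it is at (-165, 0, 140) mm
- hatch_hinge (a point): hinge axis of the hatch, along the carousel's y axis, at (-48, 0, 103) mm. The hatch is an amber plate 140 x 100 x 6 mm, from the hinge towards the front; its front edge swings up and back. Shut, the handle is 117 mm in front of this axis and 37 mm above it, and swings about it with the hatch
- release (a joint): the release slide, m: 0 at rest, 0.020 at its end. It slides to the carousel's +y, away from the hatch, needs about 3 N and stays where it is left. Starts at 0, whether the catch has caught or not. Pushed to its end it throws a caught catch clear, and the catch then stays clear by itself
- release_top (a point): middle of the top of the release's red thumb piece, 26 (x) x 10 (y) x 22 mm high, on a steel latch case beside the hatch's left front corner; at rest at (-165, 95, 141) mm. The case spans y 64 to 135 mm, is 44 mm wide in x, its top 118 mm above the bench. Beside it the hatch carries a steel keeper box, y 48 to 64 mm, top 120 mm above the bench
- resin_bottle: small black closed bottle, diameter 38 mm, 72 mm high, standing on the rear left of the deck; origin: centre of its underside. Leave alone
- findings_jar: small closed glass jar, diameter 44 mm, 45 mm high, on the rear right of the deck; origin: centre of its underside. Leave alone
- bench_block: steel bench block 100 x 100 x 25 mm on the bench; origin: centre of its underside. Leave alone
- hammer: hammer 260 mm long lying on the bench along its x axis; origin: middle of its length, on the bench. Leave alone
- caliper: caliper 230 mm long lying on the bench along its x axis, 12 mm high; origin: middle of its underside. Leave alone
- pendant_tray: steel tray 140 x 100 x 22 mm with finished pendants, on the bench; origin: centre of its underside. Leave alone
- punch_cup: copper cup, 76 mm diameter, 90 mm high, with steel punches standing in it to 121 mm; origin: centre of its underside. Leave alone
- mandrel: upright steel ring mandrel on a foot of 60 mm diameter, 190 mm high; origin: centre of its underside. Leave alone

How it is judged (in metres and radians):
On the way, in this order (a step that is already met when the one before it is completed fails the run):
1. the turntable has clicked home one place clockwise, the hatch still shut (value of joint turntable between 0.95 and 1.15 rad and value of joint hatch below 0.012 rad and value of joint release below 0.005 m), for 0.3 s.
2. the hatch has been tugged up by its handle with the release not yet touched (value of joint hatch above 0.018 rad and value of joint release below 0.005 m and contact force between the fingers and hatch above 0.5 N), for 0.1 s.
At the end, for the whole second after the job is handed in: The robot's fingers hold the hatch at least 0.95 rad open (its stop is at 1.3 rad), still, while the turntable stays one place clockwise (1.047 rad, within 0.1) of where it began (value of joint each of hatch, turntable above 0.95 rad and velocity of joint hatch between -0.1 and 0.1 rad/s and contact force between the fingers and hatch above 0.5 N and value of joint turntable below 1.15 rad); the arm keeps its last pose, push and grip.
It fails at once if a bystander was moved more than 30 mm (distance of any of resin_bottle, findings_jar, bench_block, hammer, caliper, pendant_tray, punch_cup, mandrel from where it was at the start of the episode above 0.03 m).
It fails at once if a bottle, jar, cup or mandrel was tipped over (angle between any of resin_bottle, findings_jar, punch_cup, mandrel's own z axis and vertical above 0.5 rad).
It also fails if it takes over 70 s, if anything falls off the work surface, if the arm or the gripper's body presses on something with over 40 N, if the wrist force passes 120 N, or if a joint passes its speed limit or range.

## Working session

There is one attempt and no reset: what is moved stays moved. The work goes in short steps, Python scripts to look and compute and a tool call to move; the robot and the scene stay as the last step left them, time stands still between calls to the robot, and variables do not carry over. Pictures are saved under pics/ and viewed, at most 10 in all, crops included, and the job is handed in when it is done.

Besides the shell and the picture viewer there is one more tool, called after "Call:" by a JSON object that holds its "method" and its "body". apply_moves: Moves the arm, as the interface text tells. Its arguments: {"type":"object","properties":{"increments":{"type":"array","items":{"type":"object","properties":{"claw":{"type":"number"},"travel":{"type":"array","items":{"type":"number"}},"turn":{"type":"number"}}}}},"required":["increments"]}

```bash
mkdir -p pics
cat > h.py <<'E'
import numpy as np, cv2
from rig import bot, vision, workorder
def shot(n,f=None):
    im,d=vision.camera(n)
    if f: cv2.imwrite('pics/'+f,im[:,:,::-1])
    return im,d
def cloud(n,d):
    i=vision.camera_info(n); v,u=np.mgrid[:400,:640]
    P=np.stack([(u-i['cx'])/i['fx']*d,(v-i['cy'])/i['fy']*d,d],-1)
    T=np.array(i['cam_to_world']); W=P@T[:3,:3].T+T[:3,3]; W[d==0]=np.nan
    return W
E
python3 - <<'E'
from h import *
o=bot.get_obs(); print(o['clock'],o['eef_rot'],bot.pinch_z,o['opening'])
for n in('top','scene'):
    im,d=shot(n,n+'0.png'); W=cloud(n,d); np.save(n+'.npy',W)
    print(n,np.array(vision.camera_info(n)['cam_to_world']).round(2).tolist())
    for t in('carousel','knob_grip','hatch_handle','release_top','hatch','mandrel','punch_cup','resin_bottle'):
        r=vision.find_in(n,t)[:1]
        for x in r:
            c,w=map(int,x['extent'][:2]); print(t,round(x['score'],2),np.round(x['extent']),W[w,c].round())
E
```

```text
0.0 [[-8.98799519e-01  4.38358912e-01 -9.42663623e-04]
 [ 4.38359886e-01  8.98798281e-01 -1.50350413e-03]
 [ 1.88190007e-04 -1.76457471e-03 -9.99998425e-01]] -18.8 0.9987590547734917
top [[-0.0, -0.99, 0.16, 368.48], [-1.0, 0.0, -0.01, 4.84], [0.01, -0.16, -0.99, 1298.05], [0.0, 0.0, 0.0, 1.0]]
carousel 0.83 [295. 189. 135. 143.] [593.  75. 148.]
knob_grip 0.53 [295. 189.  20.  18.] [596.  75. 148.]
hatch_handle 0.94 [289. 224.  49.  50.] [490.  96. 107.]
release_top 0.7 [443. 180.  31.  24.] [ 654. -446.    3.]
hatch 0.91 [289. 226.  43.  50.] [480.  96. 105.]
mandrel 0.81 [148. 218.  38.  19.] [506. 552. 109.]
punch_cup 0.74 [440. 179.  28.  25.] [ 640. -399.  101.]
scene [[-0.17, 0.6, -0.78, 1854.73], [0.99, 0.1, -0.14, 205.4], [-0.0, -0.79, -0.61, 1101.08], [0.0, 0.0, 0.0, 1.0]]
carousel 0.94 [340. 218. 152. 122.] [691.  71.  99.]
knob_grip 0.58 [343. 192.  20.  18.] [610.  69. 134.]
hatch_handle 0.71 [356. 176.  40.  32.] [467.  96. 102.]
hatch 0.66 [357. 178.  49.  33.] [490. 101. 107.]
mandrel 0.95 [495. 199.  27.  55.] [520. 554. 103.]
punch_cup 0.78 [194. 204.  25.  36.] [ 678. -408.   75.]
resin_bottle 0.56 [375. 216.  13.  28.] [723. 178. 148.]
```

View pics/top0.png

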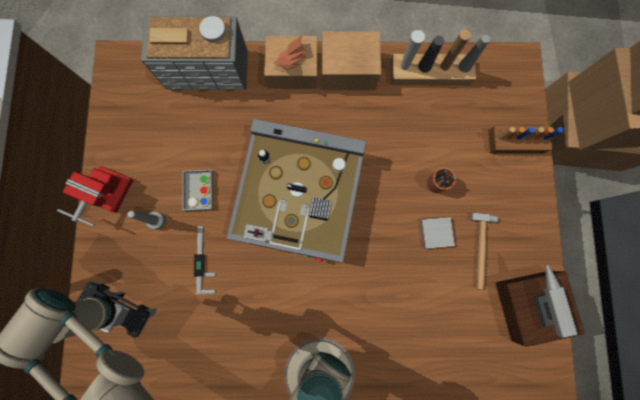

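View pics/scene0.png

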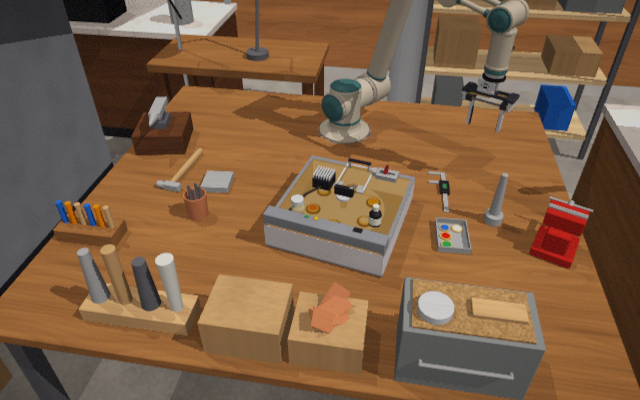

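The top picture shows the carousel at about (298,190), yawed by roughly 10°. The knob bar is at (297,188), the hatch handle at (285,240), the red release at (256,233) and the lamp at (320,208). I'll fit the carousel pose next.

```bash
cat > fit.py <<'E'
from h import *
W=np.load('top.npy'); 
m=(W[...,2]>92)&(W[...,2]<160)&(abs(W[...,0]-600)<260)&(abs(W[...,1]-80)<260)
n,l,s,c=cv2.connectedComponentsWithStats(m.astype(np.uint8)); k=1+s[1:,4].argmax()
P=W[l==k]; r=cv2.minAreaRect(P[:,:2].astype(np.float32)); print('rect',r,np.median(P[:,2]))
# height model: robust pose from both cameras by knob/handle points
for nme in('top','scene'):
    W=np.load(nme+'.npy').reshape(-1,3)
    yaw=np.radians(min((r[2]-90,r[2],r[2]-180),key=lambda a:abs(a)))
    c=np.array(r[0]); R=np.array([[np.cos(yaw),-np.sin(yaw)],[np.sin(yaw),np.cos(yaw)]])
    L=(W[:,:2]-c)@R
    print(nme,'yaw',np.degrees(yaw))
    def rep(t,cx,cy,hx,hy,z0,z1):
        k=(abs(L[:,0]-cx)<hx)&(abs(L[:,1]-cy)<hy)&(W[:,2]>z0)&(W[:,2]<z1); Q=np.c_[L[k],W[k,2]]
        if len(Q)>2:
            print(t,len(Q),'mid',((Q.min(0)+Q.max(0))/2).round(1),'span',np.ptp(Q,axis=0).round(1),'med',np.median(Q,0).round(1))
    rep('knob',0,0,45,45,140,160)
    rep('handle',-165,0,25,60,130,155)
    rep('release',-165,95,25,25,130,155)
    rep('lamp',-50,-87,45,45,145,165)
    rep('ebox',177,0,40,220,130,145)
    k=(abs(L[:,0])<260)&(abs(L[:,1])<260)&(W[:,2]>160); print('high',len(W[k]),W[k][:4].round())
E
python3 fit.py
python3 - <<'E'
import cv2
a=cv2.imread('pics/top0.png')[110:270,215:375]; cv2.imwrite('pics/c1.png',cv2.resize(a,None,fx=3.7,fy=3.7,interpolation=cv2.INTER_CUBIC))
E
```

```text
rect ((600.7930908203125, 70.92048645019531), (381.199951171875, 401.177734375), 78.43701934814453) 101.2274637646749
top yaw -11.562980651855469
knob 106 mid [ -0.5  -0.3 148.4] span [17.4 63.2 14. ] med [ -1.5  -0.9 148.9]
handle 99 mid [-165.6   -0.8  143.8] span [11.9 79.  11.9] med [-165.9   -2.4  144.1]
release 31 mid [-165.1   94.   137.9] span [25.6 10.2 14.4] med [-165.2   93.2  139.6]
lamp 127 mid [-50.9 -87.2 151.8] span [55.7 56.8 13.3] med [-51.5 -87.2 151.7]
ebox 1564 mid [176.6  -1.  137.6] span [ 47.9 378.7  14.8] med [174.9  -2.7 137.4]
high 32 [[713. 181. 174.]
 [714. 179. 170.]
 [714. 176. 172.]
 [710. 185. 172.]]
scene yaw -11.562980651855469
knob 94 mid [  1.1   2.2 146.3] span [23.5 64.  12.3] med [  4.3   2.4 147.2]
handle 84 mid [-164.     1.6  140.2] span [20.1 81.6 17.8] med [-161.     1.   141.7]
release 23 mid [-161.    97.1  138.7] span [31.3 11.2 11.9] med [-162.5   96.4  137.6]
lamp 127 mid [-48.2 -85.  150.6] span [60.6 58.9 11. ] med [-47.9 -85.  149.7]
ebox 1477 mid [178.9   1.4 137. ] span [ 51.8 380.3  14. ] med [181.6  13.1 136.5]
high 36 [[696. 178. 169.]
 [697. 181. 170.]
 [704. 172. 170.]
 [700. 175. 168.]]
```

View pics/c1.png

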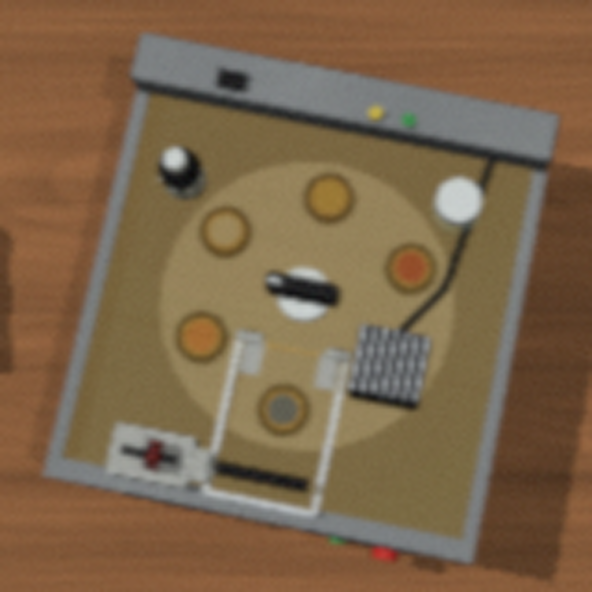

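The fit holds up: the rectangle is 381 x 401 mm, and the knob, handle, release and lamp all lie within about 2 mm of the drawing. That gives centre (601.5, 71.5) and yaw -11.56°. First I turn the tool clockwise 75.6°, which puts tool x along carousel +y and tool y along carousel +x.

Add to h.py:
```python
C=np.array([601.5,71.5]); YAW=-11.56
def st(*p):
    """state in the carousel frame; with target point (carousel x,y,z of TCP): shares to go in tool axes"""
    o=bot.get_obs(); R=np.array(o['eef_rot']); a=np.radians(YAW)
    K=np.array([[np.cos(a),-np.sin(a),0],[np.sin(a),np.cos(a),0],[0,0,1]]); t=np.array(o['tool_pos'])
    print('t',round(o['clock'],2),'car',(K.T@(t-[*C,0])).round(1),'yaw_y',round(np.degrees(np.arctan2(R[1,1],R[0,1]))-YAW,2),
     'F car',(K.T@np.array(o['contact_force'])).round(1),'M',np.round(o['ft_torque'],2),'open',round(o['opening'],3),'grip',round(o['grasp_force'],1),'q',np.round(o['q'],0))
    if p: print('shares',(R.T@(K@np.array(p)+[*C,0]-t)/50).round(3))
```

```text
(no output)
```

Call:
{"method": "apply_moves", "body": {"increments": [{"claw": 0.4, "turn": 0.0233}, {"claw": 0.4, "turn": 0.0233}, {"claw": 0.4, "turn": 0.0233}, {"claw": 0.4, "turn": 0.0233}, {"claw": 0.4, "turn": 0.0233}, {"claw": 0.4, "turn": 0.0233}, {"claw": 0.4, "turn": 0.0233}, {"claw": 0.4, "turn": 0.0233}, {"claw": 0.4, "turn": 0.0233}, {"claw": 0.4}]}}

```text
schema error: expected keys claw, travel, turn
```

```bash
python3 -c "
from h import *
st(0,0,205)"
```

```text
t 0.9 car [-431.6  366.3  205.5] yaw_y 75.56 F car [-0.2 -0.5 -0.1] M [ 0.06 -0.01 -0.02] open 1.001 grip 0.0 q [57. 16. 86. -0. 78. -7.]
shares [-1.0185e+01 -4.9420e+00  1.0000e-02]
```

Call:
{"method": "apply_moves", "body": {"increments": [{"claw": 0.4, "travel": [0, 0, 0], "turn": 0.0233}, {"claw": 0.4, "travel": [0, 0, 0], "turn": 0.0233}, {"claw": 0.4, "travel": [0, 0, 0], "turn": 0.0233}, {"claw": 0.4, "travel": [0, 0, 0], "turn": 0.0233}, {"claw": 0.4, "travel": [0, 0, 0], "turn": 0.0233}, {"claw": 0.4, "travel": [0, 0, 0], "turn": 0.0233}, {"claw": 0.4, "travel": [0, 0, 0], "turn": 0.0233}, {"claw": 0.4, "travel": [0, 0, 0], "turn": 0.0233}, {"claw": 0.4, "travel": [0, 0, 0], "turn": 0.0233}, {"claw": 0.4, "travel": [0, 0, 0], "turn": 0}]}}

```text
clock: 1.9
tool_pos: [252.1, 516.8, 205.5]
eef_rot: [[0.199, 0.98, 0.0], [0.98, -0.199, 0.0], [0.0, 0.0, -1.0]]
contact_force: [-0.1, -0.9, -0.3]
opening: 0.598
grasp_force: 0.0
```

```bash
python3 -c "
from h import *
st(0,0,205)"
```

```text
t 1.9 car [-431.5  366.3  205.5] yaw_y 0.08 F car [ 0.1 -0.9 -0.3] M [-0.07  0.06  0.05] open 0.598 grip 0.0 q [57. 16. 86. -0. 78. 69.]
shares [-7.338  8.62   0.01 ]
```

Call:
{"method": "apply_moves", "body": {"increments": [{"claw": 0.4, "travel": [-0.6115, 0.7183, 0], "turn": 0}, {"claw": 0.4, "travel": [-0.6115, 0.7183, 0], "turn": 0}, {"claw": 0.4, "travel": [-0.6115, 0.7183, 0], "turn": 0}, {"claw": 0.4, "travel": [-0.6115, 0.7183, 0], "turn": 0}, {"claw": 0.4, "travel": [-0.6115, 0.7183, 0], "turn": 0}, {"claw": 0.4, "travel": [-0.6115, 0.7183, 0], "turn": 0}, {"claw": 0.4, "travel": [-0.6115, 0.7183, 0], "turn": 0}, {"claw": 0.4, "travel": [-0.6115, 0.7183, 0], "turn": 0}, {"claw": 0.4, "travel": [-0.6115, 0.7183, 0], "turn": 0}, {"claw": 0.4, "travel": [-0.6115, 0.7183, 0], "turn": 0}, {"claw": 0.4, "travel": [-0.6115, 0.7183, 0], "turn": 0}, {"claw": 0.4, "travel": [-0.6115, 0.7183, 0], "turn": 0}]}}

```text
clock: 3.1
tool_pos: [602.3, 69.7, 205.6]
eef_rot: [[0.196, 0.981, 0.0], [0.981, -0.196, 0.0], [0.0, 0.0, -1.0]]
contact_force: [-0.4, 0.4, 0.2]
opening: 0.605
grasp_force: 0.0
```

Call:
{"method": "apply_moves", "body": {"increments": [{"claw": 0.4, "travel": [0, 0, 0], "turn": 0}, {"claw": 0.4, "travel": [0, 0, 0], "turn": 0}]}}

```text
clock: 3.3
tool_pos: [601.5, 70.6, 204.9]
eef_rot: [[0.199, 0.98, -0.001], [0.98, -0.199, 0.001], [0.0, -0.001, -1.0]]
contact_force: [-1.1, 0.1, 0.3]
opening: 0.598
grasp_force: 0.0
```

```bash
python3 -c "
from h import *
shot('top','t1.png'); shot('scene','s1.png')
st(0,0,123)
a=cv2.imread('pics/t1.png')[110:270,215:375];b=cv2.imread('pics/s1.png')[110:270,260:420]
cv2.imwrite('pics/c2.png',cv2.resize(np.hstack([a,b]),None,fx=2.5,fy=2.5,interpolation=cv2.INTER_CUBIC))"
```

```text
t 3.4 car [ -1.2   0.5 205.4] yaw_y 0.18 F car [ 0.2  0.6 -0.6] M [0.01 0.07 0.03] open 0.597 grip 0.0 q [ 0. 18. 82.  0. 79. 12.]
shares [-0.011  0.025  1.647]
```

View pics/c2.png

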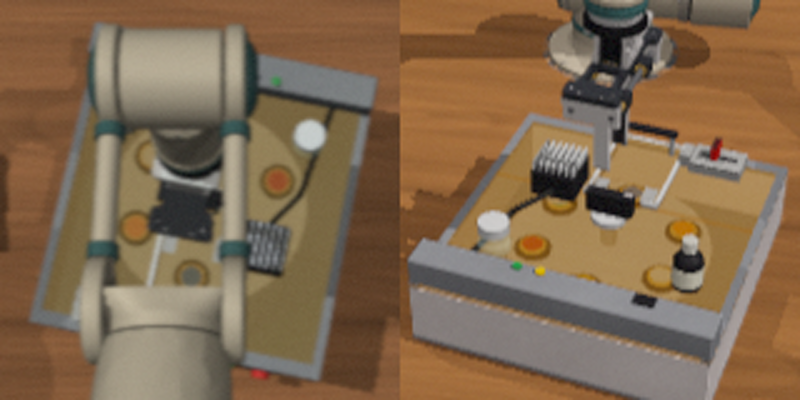

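The crops show the open gripper centred above the knob, knob bar at (610,200) in the right half, with the lamp clear of it. I'll descend and grip.

Call:
{"method": "apply_moves", "body": {"increments": [{"claw": 0.4, "travel": [0, 0, 0.4], "turn": 0}, {"claw": 0.4, "travel": [0, 0, 0.4], "turn": 0}, {"claw": 0.4, "travel": [0, 0, 0.4], "turn": 0}, {"claw": 0.4, "travel": [0, 0, 0.4], "turn": 0}, {"claw": 0.4, "travel": [0, 0, 0.03], "turn": 0}, {"claw": 1, "travel": [0, 0, 0], "turn": 0}, {"claw": 1, "travel": [0, 0, 0], "turn": 0}, {"claw": 1, "travel": [0, 0, 0], "turn": 0}, {"claw": 1, "travel": [0, 0, 0], "turn": 0}, {"claw": 1, "travel": [0, 0, 0], "turn": 0}, {"claw": 1, "travel": [0, 0, 0], "turn": 0}]}}

```text
clock: 4.5
tool_pos: [600.4, 71.6, 124.4]
eef_rot: [[0.199, 0.98, -0.002], [0.98, -0.199, 0.001], [0.0, -0.002, -1.0]]
contact_force: [-3.9, -0.1, 3.9]
opening: 0.17
grasp_force: 30.0
```

```bash
python3 -c "
from h import *
st(0,0,123)"
```

```text
t 4.5 car [-1.100e+00 -1.000e-01  1.244e+02] yaw_y 0.05 F car [-3.8 -0.9  3.9] M [ 0.03  0.52 -0.01] open 0.17 grip 30.0 q [ 0. 21. 90.  0. 69. 12.]
shares [0.003 0.022 0.028]
```

Gripped: 0.17 × 94 = 16 mm, which matches the bar thickness. Now I turn it 60° clockwise.

Call:
{"method": "apply_moves", "body": {"increments": [{"claw": 1, "travel": [0, 0, 0], "turn": 0.0167}, {"claw": 1, "travel": [0, 0, 0], "turn": 0.0167}, {"claw": 1, "travel": [0, 0, 0], "turn": 0.0167}, {"claw": 1, "travel": [0, 0, 0], "turn": 0.0167}, {"claw": 1, "travel": [0, 0, 0], "turn": 0.0167}, {"claw": 1, "travel": [0, 0, 0], "turn": 0.0167}, {"claw": 1, "travel": [0, 0, 0], "turn": 0.0167}, {"claw": 1, "travel": [0, 0, 0], "turn": 0.0167}, {"claw": 1, "travel": [0, 0, 0], "turn": 0.0167}, {"claw": 1, "travel": [0, 0, 0], "turn": 0.0167}, {"claw": 1, "travel": [0, 0, 0], "turn": 0}, {"claw": 1, "travel": [0, 0, 0], "turn": 0}]}}

```text
clock: 5.7
tool_pos: [599.7, 72.2, 124.4]
eef_rot: [[0.948, 0.317, -0.003], [0.317, -0.948, 0.001], [-0.002, -0.002, -1.0]]
contact_force: [-5.3, 2.2, 4.4]
opening: 0.168
grasp_force: 30.0
```

```bash
python3 -c "
from h import *
st(0,0,123)"
```

```text
t 5.7 car [ -1.9   0.3 124.4] yaw_y -59.96 F car [-5.6  1.1  4.4] M [ 0.36  0.86 -0.02] open 0.168 grip 30.0 q [ 0. 21. 90.  0. 69. 72.]
shares [0.03  0.024 0.028]
```

Call:
{"method": "apply_moves", "body": {"increments": [{"claw": 0.6, "travel": [0, 0, 0], "turn": 0}, {"claw": 0.6, "travel": [0, 0, 0], "turn": 0}, {"claw": 0.6, "travel": [0, 0, 0], "turn": 0}, {"claw": 0.6, "travel": [0, 0, -0.3], "turn": 0}, {"claw": 0.6, "travel": [0, 0, -0.8], "turn": 0}, {"claw": 0.6, "travel": [0, 0, -0.8], "turn": 0}, {"claw": 0.6, "travel": [0, 0, 0], "turn": -0.0238}, {"claw": 0.6, "travel": [0, 0, 0], "turn": -0.0238}, {"claw": 0.6, "travel": [0, 0, 0], "turn": -0.0238}, {"claw": 0.6, "travel": [0, 0, 0], "turn": -0.0238}, {"claw": 0.6, "travel": [0, 0, 0], "turn": -0.0238}, {"claw": 0.6, "travel": [0, 0, 0], "turn": -0.0238}]}}

```text
clock: 6.9
tool_pos: [601.7, 71.2, 218.8]
eef_rot: [[0.339, 0.941, 0.0], [0.941, -0.339, -0.0], [-0.0, 0.001, -1.0]]
contact_force: [0.2, 0.5, -0.3]
opening: 0.401
grasp_force: 0.0
```

Call:
{"method": "apply_moves", "body": {"increments": [{"claw": 0.6, "travel": [0, 0, 0], "turn": -0.0238}, {"claw": 0.6, "travel": [0, 0, 0], "turn": 0}]}}

```text
clock: 7.1
tool_pos: [601.6, 71.2, 218.8]
eef_rot: [[0.202, 0.979, 0.0], [0.979, -0.202, -0.0], [-0.0, 0.0, -1.0]]
contact_force: [0.3, -0.5, 0.0]
opening: 0.397
grasp_force: 0.0
```

```bash
python3 -c "
from h import *
im,d=shot('scene','s2.png'); W=cloud('scene',d).reshape(-1,3)
st(-165,0,205)
a=np.radians(YAW);R=np.array([[np.cos(a),-np.sin(a)],[np.sin(a),np.cos(a)]])
L=(W[:,:2]-C)@R; k=(np.hypot(*L.T)<40)&(W[:,2]>138)&(W[:,2]<155); Q=L[k]; v=np.linalg.eigh(np.cov(Q.T))[1][:,1]; print(len(Q),Q.mean(0),np.degrees(np.arctan2(v[1],v[0])))
b=cv2.imread('pics/s2.png')[110:270,260:420]
cv2.imwrite('pics/c3.png',cv2.resize(b,None,fx=3,fy=3,interpolation=cv2.INTER_CUBIC))"
```

```text
t 7.15 car [ 1.000e-01 -2.000e-01  2.188e+02] yaw_y -0.24 F car [-0.2  0.8 -0.2] M [-0.03  0.09  0.  ] open 0.404 grip 0.0 q [ 0. 18. 81. -0. 81. 12.]
shares [-0.009 -3.303  0.275]
72 [4.55182149 1.7440513 ] -148.98479205173106
```

View pics/c3.png

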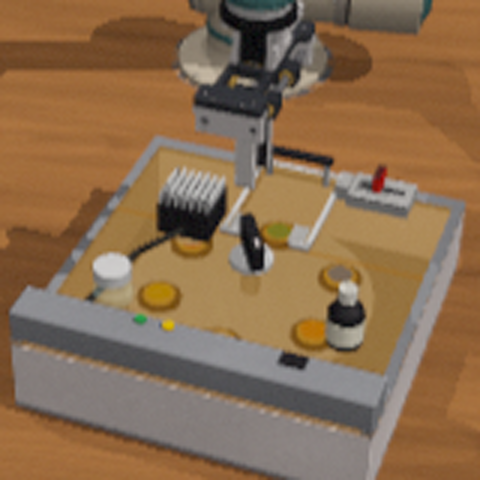

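The knob bar at (250,240) now lies at 31° in the carousel frame, against 30° expected, so it has clicked home. Next the handle.

Call:
{"method": "apply_moves", "body": {"increments": [{"claw": 0.5, "travel": [0, -0.66, 0], "turn": 0}, {"claw": 0.5, "travel": [0, -0.66, 0], "turn": 0}, {"claw": 0.5, "travel": [0, -0.66, 0], "turn": 0}, {"claw": 0.5, "travel": [0, -0.66, 0], "turn": 0}, {"claw": 0.5, "travel": [0, -0.66, 0], "turn": 0}, {"claw": 0.5, "travel": [0, 0, 0], "turn": 0}, {"claw": 0.5, "travel": [0, 0, 0.4], "turn": 0}, {"claw": 0.5, "travel": [0, 0, 0.4], "turn": 0}, {"claw": 0.5, "travel": [0, 0, 0.4], "turn": 0}, {"claw": 0.5, "travel": [0, 0, 0.4], "turn": 0}, {"claw": 0.5, "travel": [0, 0, 0.33], "turn": 0}, {"claw": 0.5, "travel": [0, 0, 0], "turn": 0}]}}

```text
clock: 8.35
tool_pos: [439.0, 104.3, 120.6]
eef_rot: [[0.204, 0.979, -0.004], [0.979, -0.204, -0.0], [-0.001, -0.004, -1.0]]
contact_force: [-0.6, -0.4, -1.1]
opening: 0.503
grasp_force: 0.0
```

```bash
python3 -c "
from h import *
st(-165,0,121)"
```

```text
t 8.35 car [-165.7   -0.4  120.6] yaw_y -0.2 F car [-0.5 -0.5 -1.1] M [-0.06  0.1   0.03] open 0.503 grip 0.0 q [  5.   9. 108.  -0.  63.  16.]
shares [ 0.008  0.015 -0.008]
```

Call:
{"method": "apply_moves", "body": {"increments": [{"claw": 1, "travel": [0, 0, 0], "turn": 0}, {"claw": 1, "travel": [0, 0, 0], "turn": 0}, {"claw": 1, "travel": [0, 0, 0], "turn": 0}, {"claw": 1, "travel": [0, 0, 0], "turn": 0}, {"claw": 1, "travel": [0, 0, 0], "turn": 0}, {"claw": 1, "travel": [0, 0, 0], "turn": 0}]}}

```text
clock: 8.95
tool_pos: [438.8, 105.0, 122.9]
eef_rot: [[0.202, 0.979, -0.001], [0.979, -0.202, 0.001], [0.0, -0.001, -1.0]]
contact_force: [-2.9, 0.4, 3.8]
opening: 0.118
grasp_force: 30.0
```

Call:
{"method": "apply_moves", "body": {"increments": [{"claw": 1, "travel": [0, 0, -0.03], "turn": 0}, {"claw": 1, "travel": [0, 0, -0.03], "turn": 0}, {"claw": 1, "travel": [0, 0, 0], "turn": 0}, {"claw": 1, "travel": [0, 0, 0], "turn": 0}]}}

```text
clock: 9.35
tool_pos: [439.5, 104.8, 125.2]
eef_rot: [[0.202, 0.979, -0.001], [0.979, -0.202, 0.0], [0.0, -0.001, -1.0]]
contact_force: [-1.1, 1.6, -2.5]
opening: 0.117
grasp_force: 30.0
```

```bash
python3 -c "
from h import *
st(-165,0,121)"
```

```text
t 9.35 car [-1.654e+02  1.000e-01  1.252e+02] yaw_y -0.08 F car [-1.4  1.3 -2.5] M [0.21 0.37 0.01] open 0.117 grip 30.0 q [  5.   9. 108.   0.  63.  16.]
shares [-0.003  0.009  0.083]
```

Call:
{"method": "apply_moves", "body": {"increments": [{"claw": 1, "travel": [0, 0, -0.04], "turn": 0}, {"claw": 1, "travel": [0, 0, 0], "turn": 0}, {"claw": 1, "travel": [0, 0, 0], "turn": 0}]}}

```text
clock: 9.65
tool_pos: [440.3, 104.6, 127.6]
eef_rot: [[0.202, 0.979, 0.001], [0.979, -0.202, -0.0], [0.0, 0.001, -1.0]]
contact_force: [1.3, 0.8, -3.6]
opening: 0.117
grasp_force: 30.0
```

Call:
{"method": "apply_moves", "body": {"increments": [{"claw": 1, "travel": [0, 0, -0.04], "turn": 0}, {"claw": 1, "travel": [0, 0, 0], "turn": 0}, {"claw": 1, "travel": [0, 0, 0], "turn": 0}]}}

```text
clock: 9.95
tool_pos: [441.1, 104.5, 129.7]
eef_rot: [[0.202, 0.979, 0.003], [0.979, -0.202, -0.0], [0.0, 0.003, -1.0]]
contact_force: [4.8, -0.7, -5.5]
opening: 0.119
grasp_force: 30.0
```

Call:
{"method": "apply_moves", "body": {"increments": [{"claw": 1, "travel": [0, 0, -0.04], "turn": 0}, {"claw": 1, "travel": [0, 0, 0], "turn": 0}, {"claw": 1, "travel": [0, 0, 0], "turn": 0}]}}

```text
clock: 10.25
tool_pos: [441.8, 104.3, 131.9]
eef_rot: [[0.202, 0.979, 0.004], [0.979, -0.202, -0.001], [0.0, 0.004, -1.0]]
contact_force: [5.4, -0.5, -5.6]
opening: 0.119
grasp_force: 30.0
```

The bar has risen 9 mm at only about 5 N and is following the hinge arc, well past the 3.5 mm play. So the catch seems not to have caught. I'll lift further along the arc and check by camera.

Call:
{"method": "apply_moves", "body": {"increments": [{"claw": 1, "travel": [0, 0.068, -0.095], "turn": 0}, {"claw": 1, "travel": [0, 0.068, -0.095], "turn": 0}, {"claw": 1, "travel": [0, 0.068, -0.095], "turn": 0}, {"claw": 1, "travel": [0, 0.063, -0.095], "turn": 0}, {"claw": 1, "travel": [0, 0.063, -0.095], "turn": 0}, {"claw": 1, "travel": [0, 0.063, -0.095], "turn": 0}, {"claw": 1, "travel": [0, 0, 0], "turn": 0}, {"claw": 1, "travel": [0, 0, 0], "turn": 0}]}}

```text
clock: 11.05
tool_pos: [456.4, 101.3, 160.2]
eef_rot: [[0.202, 0.979, -0.005], [0.979, -0.202, 0.001], [0.0, -0.005, -1.0]]
contact_force: [-5.5, 2.8, 0.5]
opening: 0.116
grasp_force: 30.0
```

```bash
python3 -c "
from h import *
shot('scene','s3.png')
st()
b=cv2.imread('pics/s3.png')[110:270,260:420]
cv2.imwrite('pics/c4.png',cv2.resize(b,None,fx=3,fy=3,interpolation=cv2.INTER_CUBIC))"
```

```text
t 11.1 car [-1.481e+02  1.000e-01  1.602e+02] yaw_y -0.08 F car [-5.8  1.9  1.7] M [0.45 1.21 0.02] open 0.117 grip 30.0 q [  4.   9. 103.   0.  69.  16.]
```

View pics/c4.png

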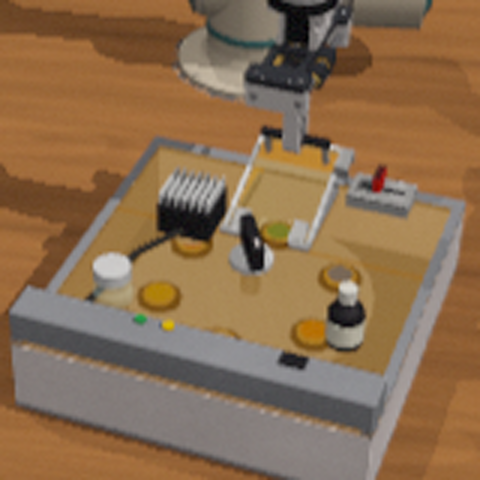

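The hatch plate is clearly raised, with the handle at (295,140) in the fingers and the keeper free of the latch. The catch had not caught, so the release stays untouched. I'll continue along the arc.

Call:
{"method": "apply_moves", "body": {"increments": [{"claw": 1, "travel": [0, 0.113, -0.128], "turn": 0}, {"claw": 1, "travel": [0, 0.113, -0.128], "turn": 0}, {"claw": 1, "travel": [0, 0.13, -0.111], "turn": 0}, {"claw": 1, "travel": [0, 0.13, -0.111], "turn": 0}, {"claw": 1, "travel": [0, 0.145, -0.092], "turn": 0}, {"claw": 1, "travel": [0, 0.145, -0.092], "turn": 0}, {"claw": 1, "travel": [0, 0.155, -0.071], "turn": 0}, {"claw": 1, "travel": [0, 0.155, -0.071], "turn": 0}, {"claw": 1, "travel": [0, 0, 0], "turn": 0}, {"claw": 1, "travel": [0, 0, 0], "turn": 0}]}}

```text
clock: 12.1
tool_pos: [512.1, 89.9, 202.7]
eef_rot: [[0.201, 0.979, 0.001], [0.979, -0.201, 0.0], [0.001, 0.001, -1.0]]
contact_force: [-4.0, 1.8, 9.4]
opening: 0.118
grasp_force: 30.0
```

```bash
python3 -c "
from h import *
st()"
```

```text
t 12.1 car [-9.120e+01  1.000e-01  2.027e+02] yaw_y -0.06 F car [-4.3  1.   9.4] M [0.22 0.94 0.04] open 0.118 grip 30.0 q [ 2. 11. 93.  0. 76. 14.]
```

Call:
{"method": "apply_moves", "body": {"increments": [{"claw": 1, "travel": [0, 0.164, -0.055], "turn": 0}, {"claw": 1, "travel": [0, 0.164, -0.055], "turn": 0}, {"claw": 1, "travel": [0, 0.148, -0.03], "turn": 0}, {"claw": 1, "travel": [0, 0.148, -0.03], "turn": 0}, {"claw": 1, "travel": [0, 0, 0], "turn": 0}, {"claw": 1, "travel": [0, 0, 0], "turn": 0}, {"claw": 1, "travel": [0, 0, 0], "turn": 0}, {"claw": 1, "travel": [0, 0, 0], "turn": 0}, {"claw": 1, "travel": [0, 0, 0], "turn": 0}]}}

```text
clock: 13.0
tool_pos: [543.1, 83.2, 209.0]
eef_rot: [[0.202, 0.979, 0.001], [0.979, -0.202, -0.001], [-0.0, 0.002, -1.0]]
contact_force: [-2.0, -1.0, 4.8]
opening: 0.119
grasp_force: 30.0
```

```bash
python3 -c "
from h import *
shot('scene','s4.png')
st()
b=cv2.imread('pics/s4.png')[110:270,260:420]
cv2.imwrite('pics/c5.png',cv2.resize(b,None,fx=3,fy=3,interpolation=cv2.INTER_CUBIC))"
```

```text
t 13.05 car [-5.96e+01 -2.00e-01  2.09e+02] yaw_y -0.07 F car [-1.  -0.4  5.5] M [-0.2   0.39  0.03] open 0.116 grip 30.0 q [ 1. 13. 89. -0. 77. 13.]
```

View pics/c5.png

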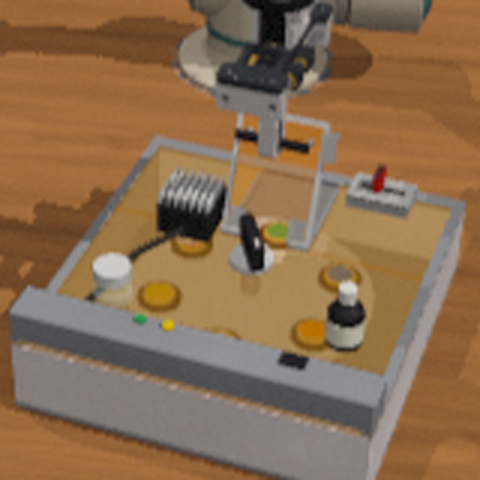

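The hatch stands about 1.17 rad open with its handle at (272,140) in the fingers. The knob at (252,240) is still one place on, the release is at rest, and the bottle and jar have not moved. I'm handing in.

```bash
python3 -c "
from h import *
print(workorder.job_done())"
```

```text
the job is handed in; nothing more can be done
None
```

I turned the knob one place clockwise and it clicked home, then tugged the hatch: its catch had not caught, so I left the red release untouched, and I handed the job in with the gripper holding the hatch about 1.17 rad open (the verdict was not shown).

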